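# Put a board of castings into the drying cupboard and wedge the door

### The arm

A 6-joint arm with a two-finger parallel gripper is mounted at the origin on a cart in front of the work surface, level with it; the furniture and walls round the work are solid. World frame = base frame: x ahead of the robot, y to its left, z up, the work surface at z = 0. Lengths are in m, angles in degrees, forces in N, time in s.
With the tool pointing down it reaches from about 0.3 to 0.775 m from the base axis. Payload 14.6 kg.
Tool frame: the origin (TCP) lies midway between the tips of the shut fingers; the grasp point (between the pads) lies 19 mm behind it; z points along the fingers, y is the line along which they close (so a half turn about z gives the same grasp; the last joint's range is limited). The gripper opens to 94 mm and grips with 3 to 60 N. Pads are 16 mm wide; open, the fingers measure 119 mm over their backs; the gripper's body (75 mm by 177 mm) begins 78 mm behind the grasp point.
Start: joints at [65.684, 17.183, 87.147, -0, 75.671, -3.816], TCP at [0.193, 0.515, 0.205] pointing down, gripper open.
Joint ranges: [-173.82, 173.82], [-45.26, 126.66], [13.44, 144.39], [-59.66, 239.66], [0, 175.72], [-146.38, 146.38]. Speed limits (degrees/s): [127.2, 127.2, 147.25, 180, 180, 180].

### API

Orientations are given as [roll, pitch, yaw] about the fixed x, y, z axes, in that order (R = Rz(yaw) Ry(pitch) Rx(roll)).
In Python, from bench import read_state, get_image, close_job gives the robot as it stands. The module is installed in compiled form; this text tells all that it offers.
- The arm moves only by the tool send_rows, never from a script. Its argument "moves" is a list of rows, each a list of 7 numbers: the turn, a rotation vector about the tool's x, y, z in degrees, then the shift along the tool's x, y, z in mm, then the opening, from -1 (shut) to 1 (fully open). In form: [[ax, ay, az, x, y, z, hand], ...]. A call has 1 to 12 rows; each row shifts and turns the commanded pose from where the row before left it, along the tool's axes as they then stand; what a row does not reach is not made up. A row lasts 1/12 s, in which the tool goes at most 41.7 mm and 7.16 degrees, less where a joint would pass 70% of its speed; a pose out of reach is approached as far as the arm can. A call with a gripper value outside its range is refused whole. The fingers move at their own pace and stop on an object; "force" is the grip in N (left out, the last holds). Time passes only in rows, so rows that do not move let the fingers close. It gives the time, the measured TCP pose, the force, the opening and the grip force at its end, in the units of the state.
- read_state(): the state, without advancing time (a new reading comes with each control period).
- get_image(name): name is "scene" or "top"; returns a dict with "img" (480x640x3 uint8, blue, green, red), "depth" (480x640 float32, m along the optical axis (not along the pixel's ray), 0 where there is no reading), "mtx" (3x3 intrinsics, pixels), "xyz" and "rotation" of the camera in the world. Camera axes: x right, y down, z forward; pixel columns grow to the right and rows downward; lengths in m; the calibration is good to about 2 mm. A picture is of the moment at which its call begins.
- close_job(): hands the job in; it is judged then, once.
The state is a dict: "clock": time; "qpos": joint angles; "qd": joint speeds; "joint_efforts": joint torques, N m; "position": TCP position; "tool_rot": TCP orientation; "ft_force": force on the tool from outside, world axes, zero at the start; "ft_torque": the same for the moment, N m; "opening": opening from 0.0 (shut) to 1.0 (fully open); "grasp_force": force on a finger pad.
Only numpy, scipy, OpenCV 4.12 (cv2) and the standard library are available. Lean on these libraries where they do the work, as an engineer would, in place of code of your own. Each camera call takes 0.05 s, during which the arm holds its last target. There are 200 camera calls.

### The job

Slide the wooden board with the two plaster frogs along the table into the low wooden drying cupboard until it is fully inside, with both frogs still standing on it. Then swing the cupboard's door shut, and push the beech wedge, thin end first, under the door until it jams and holds the door shut by itself. Do not knock over or shift the things standing around.

Things in the scene. Friction and masses are not known exactly. Their poses are not given: they have to be found in the camera images.
- cupboard: Low wooden drying cupboard with a slatted roof, fixed, 190 mm deep, 164 wide, 83 high; flat castings (21 mm more) lie on the rear of its roof. Origin: on the table in the middle of the mouth, in the plane of the front posts; x points into it, y to its left. The mouth has no sill; side panels' inner faces at y = -62 and +62 mm; inner face of the back wall at x = 178 mm.
- roof_edge (a point): Lower front edge of the first roof slat, at (35, 0, 74) mm in the cupboard's frame: 74 mm over the table, 35 mm behind the mouth plane, so the mouth is open from above before it.
- door (a joint): Plywood door, 157 mm wide, 12 thick, on a vertical hinge left of the mouth; it spans 14 to 80 mm over the table. 0 = shut (panel x = -15 to -3 mm, y = +79 to -78 mm in the cupboard's frame); grows to 2.0 rad as the free edge swings towards the robot, then left. Light friction holds it; no latch. Ball knob on its front 142 mm from the hinge, 34 mm out from the panel's middle plane, 47 mm high.
- door_hinge (a point): The door's hinge axis at table height, in the middle of the panel's thickness: at (-9, +82, 0) mm in the cupboard's frame; axes as the cupboard's.
- board: Loose plywood ware board, 160 mm long (x), 108 wide (y), about 0.3 kg, on two battens along its long sides; its plate lies 16 to 26 mm over the table, the space between the battens is 72 mm wide and 16 high. Origin: centre of its underside. At the start it lies before the cupboard, right of the mouth by 65 to 120 mm, +x end towards the cupboard within 0.3 rad.
- board_back (a point): Middle of the board's rear edge, the end nearer the robot: at (-80, 0, 21) mm in the board's frame.
- big_frog: Larger loose plaster frog, 76 x 69 x 38 mm, 55 g, standing on the front half of the board. Origin: centre of its underside; z up.
- small_frog: Smaller loose plaster frog, 64 x 58 x 32 mm, 34 g, standing on the rear half of the board. Origin: centre of its underside; z up.
- wedge: Loose beech door wedge, 120 mm long (x), 36 wide (y), 28 high at the butt (-x end), sloping to 5 mm at the thin end (+x), 90 g. Origin: centre of its underside. Lies flat at the robot's right, thin end away from the robot within about 0.9 rad. Under the shut door it jams with its thin end about 32 mm past the mouth plane, beneath the board's plate and between the battens.
- wedge_tip (a point): Middle of the wedge's thin end, on its underside: at (60, 0, 0) mm in the wedge's frame.
- owl: Loose plaster owl, 46 x 55 x 60 mm, before the cupboard, right of the mouth. Bystander. Origin: centre of its underside.
- rabbit: Loose plaster rabbit, 51 x 52 x 77 mm, at the robot's right. Bystander. Origin: centre of its underside.
- tape: Loose roll of tape, 96 mm across, 25 high, lying flat at the robot's right. Bystander. Origin: centre of its underside.
- cup: Loose blue mixing cup, 89 mm across the rim, 62 high, on the left of the way from the board to the mouth, about 150 mm from the cupboard's middle line. Bystander. Origin: centre of its underside.
- tub_tall: Two tall clear plastic tubs stacked in one another, fixed, about 125 x 125 mm and 185 mm high over the table, right of the cupboard: an obstacle to go round. Origin: centre of its underside. (Also fixed: a dark green crate at the robot's left, from x = 0.44 m and y = 0.37 m on, rim 201 mm over the table.)
Not all that is in view belongs to the job. Leave any purple look-alike of the small_frog alone. What is shaped like the big_frog but turquoise is not meant.

How it is judged (in metres and radians):
On the way, in this order (a step that is already met when the one before it is completed fails the run):
1. the board is fully inside the cupboard with both frogs on it, the door still open (x of board_back in the frame of cupboard above 0 m and value of joint door above 0.3 rad), for 0.2 s.
2. the door is shut (value of joint door below 0.06 rad), for 0.2 s.
At the end, for the whole second after the job is handed in: Board rear edge past the mouth plane, board flat on the table, both frogs on it and upright within 0.25 rad; door within 0.05 rad of shut; wedge at rest, flat within 0.12 rad, thin end under the door 12 mm or more past the mouth plane, pressing on the door with over 1.5 N by itself (x of board_back in the frame of cupboard above 0 m and height (world z) of board below 0.006 m and z of each of big_frog, small_frog in the frame of board above 0.018 m and angle between each of big_frog, small_frog's own z axis and vertical below 0.25 rad and value of joint door below 0.05 rad and contact force between wedge and cupboard above 1.5 N and x of wedge_tip in the frame of cupboard above 0.012 m and y of wedge_tip in the frame of cupboard between -0.06 and 0.06 m and angle between wedge's own z axis and vertical below 0.12 rad and linear speed of wedge below 0.01 m/s); the robot touches nothing.
It fails at once if a frog falls over or off the board (angle between any of big_frog, small_frog's own z axis and vertical above 0.6 rad or z of any of big_frog, small_frog in the frame of board below 0.01 m).
It fails at once if a bystander (owl, rabbit, tape, cup) is shifted by more than 25 mm or knocked over (distance of any of owl, rabbit, tape, cup from where it was at the start of the episode above 0.025 m or angle between any of owl, rabbit, cup's own z axis and vertical above 0.5 rad).
It also fails if it takes over 70 s, if anything falls off the work surface, if the arm or the gripper's body presses on something with over 40 N, if the wrist force passes 120 N, or if a joint passes its speed limit or range.

## Working session

There is one attempt and no reset: what is moved stays moved. The work goes in short steps, Python scripts to look and compute and a tool call to move; the robot and the scene stay as the last step left them, time stands still between calls to the robot, and variables do not carry over. Pictures are saved under pics/ and viewed, at most 13 in all, crops included, and the job is handed in when it is done.

Besides the shell and the picture viewer there is one more tool, called after "Emit:" in YAML: its name, and indented under it one key for each argument. send_rows: Moves the arm, as the interface text tells. Its arguments: {"type":"object","properties":{"moves":{"type":"array","items":{"type":"array","items":{"type":"number"}}},"force":{"type":"number"}},"required":["moves"]}

```bash
mkdir -p pics; ls; python3 - <<'E'
from bench import *
import cv2,numpy as np
for n in("scene","top"):
    d=get_image(n); cv2.imwrite(f"pics/{n}0.png",d["img"]); print(n,d["mtx"],d["xyz"],d["rotation"])
    np.savez(f"{n}0.npz",**d)
print(read_state())
E
```

```text
pics
scene [[514.47905706   0.         317.45535049]
 [  0.         514.47905706 236.61211315]
 [  0.           0.           1.        ]] [-0.16286313 -0.66900473  0.85280309] [-128.06327331    1.17725351  -51.89323026]
top [[610.5765876    0.         313.30961088]
 [  0.         610.5765876  244.30068744]
 [  0.           0.           1.        ]] [ 0.33758795 -0.06101617  1.55281611] [-1.69873267e+02 -1.35250322e-01 -9.11338739e+01]
{'clock': 0.1, 'qpos': array([ 6.56822328e+01,  1.72122990e+01,  8.71753843e+01,  1.56321717e-03,
        7.56704775e+01, -3.81467169e+00]), 'qd': array([ 0.02751496, -0.09325244, -0.12262171, -0.02932072,  0.00306437,
        0.02444552]), 'joint_efforts': array([ 3.21647960e-03, -5.32635355e+01, -3.53289199e+01,  7.10139703e-02,
        2.34016153e-02, -1.08331852e-05]), 'position': array([0.1925335 , 0.51495823, 0.2049545 ]), 'tool_rot': array([-1.79942069e+02, -5.38023863e-03,  1.59496514e+02]), 'ft_force': array([ 1.13635911, -0.7642574 , -0.15238759]), 'ft_torque': array([-0.03912575,  0.00119616, -0.06726513]), 'grasp_force': 0.0, 'opening': 1.0044784875193022}
```

View pics/top0.png

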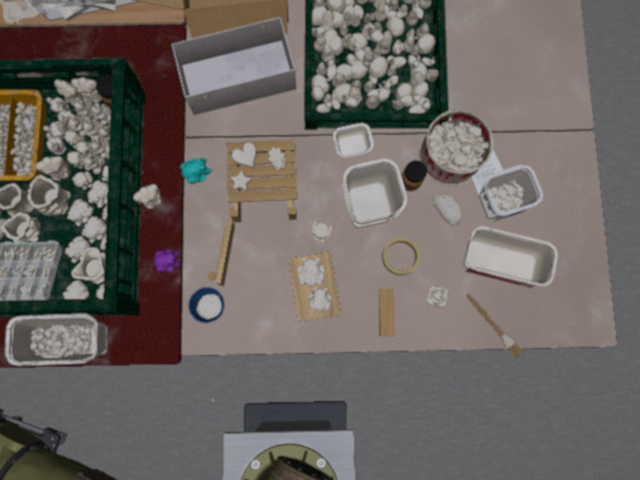

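View pics/scene0.png

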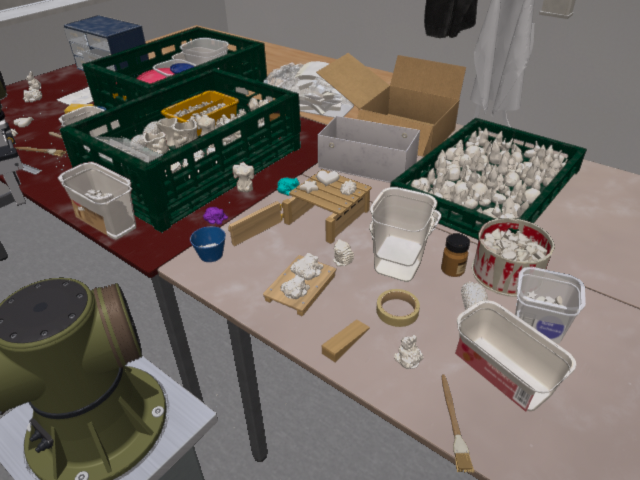

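The top view shows the cupboard at (262,175), with the door open from (232,215) to (215,280). The board with the frogs is at (315,285), the owl (321,230), the wedge (387,312), the tape (400,256), the rabbit (438,297) and the cup (207,304).

```bash
cat > h.py <<'E'
import numpy as np,cv2
from scipy.spatial.transform import Rotation as R
def cloud(d):
    m=d["mtx"];z=d["depth"];v,u=np.mgrid[0:480,0:640]
    p=np.stack([(u-m[0,2])/m[0,0]*z,(v-m[1,2])/m[1,1]*z,z],-1)
    w=p@R.from_euler("xyz",d["rotation"],degrees=True).as_matrix().T+d["xyz"]
    w[z==0]=np.nan
    return w
def proj(d,P):
    Rm=R.from_euler("xyz",d["rotation"],degrees=True).as_matrix()
    c=(np.asarray(P)-d["xyz"])@Rm; q=c@np.asarray(d["mtx"]).T
    return q[...,:2]/q[...,2:]
E
python3 - <<'E'
from h import *
t=np.load("top0.npz");W=cloud(t);s=np.load("scene0.npz");S=cloud(s)
print("table",W[340,350],W[200,560],S[300,480])
def rect(name,u0,u1,v0,v1,z0,z1,C=W):
    p=C[v0:v1,u0:u1].reshape(-1,3);p=p[(p[:,2]>z0)&(p[:,2]<z1)]
    r=cv2.minAreaRect((p[:,:2]*1000).astype(np.float32)); print(name,len(p),np.round(r[0]),np.round(r[1]),round(r[2],1),"med",np.round(np.nanmedian(p,0)*1000),"corners",np.round(cv2.boxPoints(r)).astype(int).tolist())
rect("board",285,350,243,325,.018,.032)
rect("frogs",285,350,243,325,.034,.08)
rect("wedge",370,405,280,345,.006,.035)
rect("roof",222,305,136,206,.07,.09)
rect("posts",222,305,200,225,.03,.1)
rect("postL",222,244,203,222,.06,.1)
rect("postR",284,300,200,222,.06,.1)
rect("door",205,238,222,290,.06,.1)
rect("knob",205,238,222,290,.035,.055)
rect("owl",308,336,218,246,.01,.09)
rect("tape",380,422,232,280,.01,.04)
rect("rabbit",424,452,282,312,.01,.1)
rect("cup",185,228,283,325,.03,.1)
rect("tub",340,412,156,230,.15,.25)
a=[]
for n,d in(("top",t),("scene",s)):
    i=d["img"]
    i=i[120:340,180:460] if n=="top" else i[160:370,180:430]
    a.append(cv2.resize(i,(800,600),interpolation=cv2.INTER_CUBIC)); cv2.imwrite(f"pics/{n}c.png",a[-1])
E
```

```text
table [ 0.36880921 -0.15778837 -0.00405157] [ 7.20173582e-01 -7.18703733e-01 -1.55373774e-05] [ 0.67616422 -0.44171261  0.04276173]
board 1621 [504. -70.] [161. 108.] 8.1 med [497. -67.  26.] corners [[417, -28], [432, -135], [591, -113], [576, -6]]
frogs 968 [508. -67.] [150.  78.] 20.2 med [514. -71.  53.] corners [[424, -56], [451, -129], [592, -78], [565, -4]]
wedge 686 [ 437. -252.] [ 85. 162.] 87.8 med [ 428. -251.   17.] corners [[355, -292], [516, -298], [520, -213], [358, -207]]
roof 3044 [785.  57.] [170. 172.] 1.4 med [780.  50.  83.] corners [[698, 141], [702, -32], [872, -27], [868, 145]]
posts 402 [697.  61.] [ 63. 174.] 9.4 med [693. 116.  73.] corners [[652, 141], [681, -30], [743, -20], [714, 152]]
postL 120 [687. 126.] [25. 52.] 81.4 med [688. 125.  73.] corners [[660, 118], [711, 110], [715, 135], [664, 142]]
postR 100 [697. -18.] [20. 36.] 89.6 med [693. -16.  73.] corners [[679, -28], [715, -28], [715, -8], [679, -8]]
door 455 [577. 154.] [ 35. 174.] 71.9 med [582. 151.  78.] corners [[489, 164], [654, 110], [665, 144], [500, 198]]
knob 118 [583. 163.] [ 39. 176.] 79.4 med [549. 150.  49.] corners [[492, 160], [666, 128], [673, 167], [500, 199]]
owl 304 [643. -94.] [67. 46.] 53.1 med [641. -90.  51.] corners [[605, -107], [642, -134], [682, -81], [645, -53]]
tape 470 [ 577. -292.] [93. 96.] 13.5 med [ 577. -293.   24.] corners [[521, -256], [543, -349], [634, -328], [611, -234]]
rabbit 305 [ 471. -382.] [48. 50.] 81.7 med [ 469. -377.   39.] corners [[443, -402], [492, -409], [499, -362], [450, -355]]
cup 452 [461. 194.] [93. 87.] 7.7 med [468. 208.  51.] corners [[410, 231], [421, 145], [513, 157], [501, 243]]
tub 1024 [ 710. -214.] [136. 137.] 10.6 med [ 740. -227.  183.] corners [[630, -159], [655, -293], [789, -268], [764, -134]]
```

View pics/topc.png

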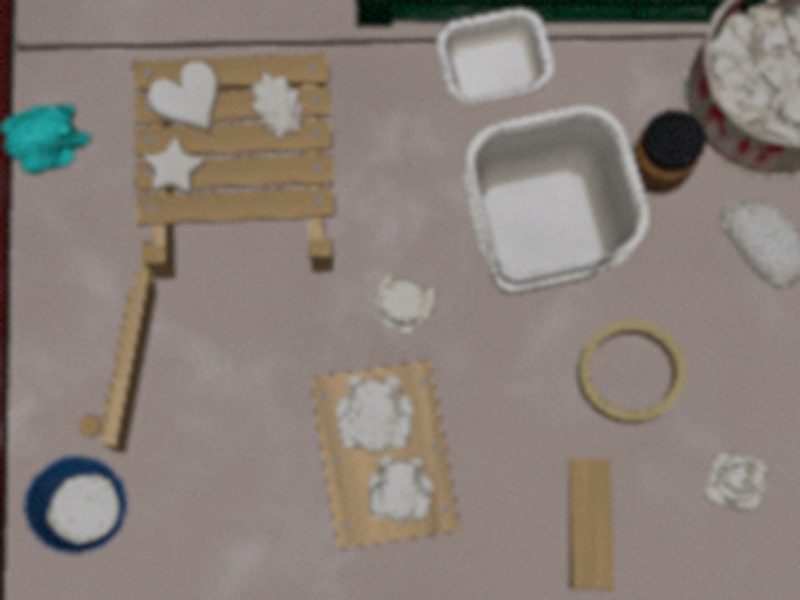

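The enlarged view shows the posts' front ends at crop (157,262) and (320,262), the roof corners at (137,222), (335,214), (328,53) and (134,62), and the door top running from (148,268) to (113,447). The wedge's butt end, nearer the robot, and its thin end are both clear.

```bash
cat >> h.py <<'E'
def onplane(d,uv,z):
    m=np.asarray(d["mtx"]);Rm=R.from_euler("xyz",d["rotation"],degrees=True).as_matrix()
    uv=np.atleast_2d(uv).astype(float);r=np.c_[(uv-m[:2,2])/[m[0,0],m[1,1]],np.ones(len(uv))]@Rm.T
    return d["xyz"]+r*((z-d["xyz"][2])/r[:,2])[:,None]
E
python3 - <<'E'
from h import *
t=np.load("top0.npz");W=cloud(t)
c=lambda l:np.array(l)/[2.857,2.727]+[180,120]
pr=lambda n,l,z:print(n,np.round(onplane(t,c(l),z)[:,:2]*1000).tolist())
pr("roof FL FR BR BL",[(138,222),(334,214),(328,55),(134,63)],.083)
pr("posttop front: L in/out, R in/out",[(168,262),(144,262),(309,262),(330,260)],.074)
pr("door hinge side L/R, free L/R",[(142,268),(152,268),(105,447),(121,449)],.08)
pr("knob",[(90,425)],.055)
pr("board BL BR FR FL",[(338,548),(459,528),(430,362),(313,380)],.026)
pr("wedge butt L R(z28)",[(570,588),(611,588)],.028); pr("wedge tip",[(572,459),(611,459)],.005)
# height profile along wedge
for v in range(288,338,5): print(v,np.round(W[v,387]*1000).tolist())
# rail fit: roof slat points
for n,(u0,u1,v0,v1) in dict(postL=(228,244,200,222),postR=(284,299,200,222)).items():
    p=W[v0:v1,u0:u1].reshape(-1,3);p=p[(p[:,2]>.065)&(p[:,2]<.079)];print(n,np.round(np.percentile(p*1000,[5,50,95],axis=0)).tolist())
p=W[222:290,205:238].reshape(-1,3);p=p[(p[:,2]>.074)&(p[:,2]<.086)]*1000
l=cv2.fitLine(p[:,:2].astype(np.float32),cv2.DIST_HUBER,0,.01,.01).ravel();print("door",l,np.degrees(np.arctan2(l[1],l[0])),np.percentile(p,[2,98],axis=0))
E
```

```text
roof FL FR BR BL [[712.0, 139.0], [716.0, -31.0], [868.0, -28.0], [863.0, 143.0]]
posttop front: L in/out, R in/out [[676.0, 114.0], [677.0, 134.0], [674.0, -9.0], [675.0, -27.0]]
door hinge side L/R, free L/R [[670.0, 135.0], [670.0, 127.0], [508.0, 166.0], [506.0, 152.0]]
knob [[531.0, 183.0]]
board BL BR FR FL [[417.0, -29.0], [434.0, -135.0], [588.0, -113.0], [573.0, -9.0]]
wedge butt L R(z28) [[377.0, -229.0], [377.0, -265.0]]
wedge tip [[497.0, -238.0], [496.0, -273.0]]
288 [498.0, -256.0, -0.0]
293 [484.0, -254.0, 8.0]
298 [472.0, -254.0, 7.0]
303 [459.0, -253.0, 13.0]
308 [446.0, -252.0, 15.0]
313 [433.0, -251.0, 19.0]
318 [421.0, -251.0, 17.0]
323 [408.0, -249.0, 23.0]
328 [396.0, -248.0, 29.0]
333 [383.0, -248.0, 30.0]
postL [[668.0, 116.0, 67.0], [692.0, 125.0, 73.0], [713.0, 136.0, 79.0]]
postR [[681.0, -26.0, 67.0], [694.0, -16.0, 73.0], [712.0, -9.0, 77.0]]
door [ 9.8362797e-01 -1.8021101e-01  5.8454742e+02  1.5014590e+02] -10.3820505 [[512.36214397 133.88098255  74.48271035]
 [658.70425565 166.11984825  85.39551497]]
```

View pics/scenec.png

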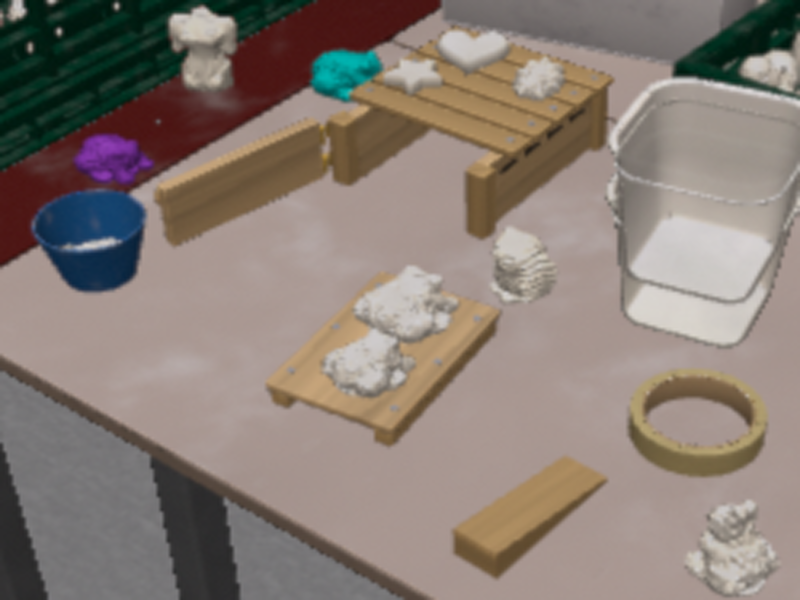

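Estimates: cupboard origin about (678,53) mm with yaw 1.4°; board centre (504,-70) with yaw 8°; door at about 1.74 rad. The plan is to push the board left with both fingertips along its right side, then push it forward from behind. First I turn the tool to yaw 91.4°.

Emit:
send_rows:
  moves:
    - [0, 0, 6.8, 0, 0, 0, 1]
    - [0, 0, 6.8, 0, 0, 0, 1]
    - [0, 0, 6.8, 0, 0, 0, 1]
    - [0, 0, 6.8, 0, 0, 0, 1]
    - [0, 0, 6.8, 0, 0, 0, 1]
    - [0, 0, 6.8, 0, 0, 0, 1]
    - [0, 0, 6.8, 0, 0, 0, 1]
    - [0, 0, 6.8, 0, 0, 0, 1]
    - [0, 0, 6.8, 0, 0, 0, 1]
    - [0, 0, 6.9, 0, 0, 0, 1]

```text
clock: 0.93
position: [0.1926, 0.515, 0.2051]
tool_rot: [-180.0, 0.0, 91.1]
ft_force: [-0.1, 0.4, 1.0]
opening: 1.0
grasp_force: 0.0
```

Emit:
send_rows:
  moves:
    - [0, 0, 0, -34.6, 14.7, 0, 1]
    - [0, 0, 0, -34.6, 14.7, 0, 1]
    - [0, 0, 0, -34.6, 14.7, 0, 1]
    - [0, 0, 0, -34.6, 14.7, 0, 1]
    - [0, 0, 0, -34.6, 14.7, 0, 1]
    - [0, 0, 0, -34.6, 14.7, 0, 1]
    - [0, 0, 0, -34.6, 14.7, 0, 1]
    - [0, 0, 0, -34.6, 14.7, 0, 1]
    - [0, 0, 0, -34.6, 14.7, 0, 1]
    - [0, 0, 0, -34.6, 14.7, 0, 1]

```text
clock: 1.77
position: [0.3482, 0.1711, 0.2054]
tool_rot: [180.0, -0.0, 91.4]
ft_force: [1.2, -0.3, 1.4]
opening: 0.997
grasp_force: 0.0
```

Emit:
send_rows:
  moves:
    - [0, 0, 0, -34.6, 14.7, 0, 1]
    - [0, 0, 0, -34.6, 14.7, 0, 1]
    - [0, 0, 0, -34.6, 14.7, 0, 1]
    - [0, 0, 0, -34.6, 14.7, 0, 1]
    - [0, 0, 0, -34.6, 14.7, 0, 1]
    - [0, 0, 0, -34.6, 14.7, 0, 1]
    - [0, 0, 0, -34.6, 14.7, 0, 1]
    - [0, 0, 0, -34.6, 14.7, 0, 1]
    - [0, 0, 0, -34.6, 14.7, 0, 1]
    - [0, 0, 0, -34.6, 14.7, 0, 1]
    - [0, 0, 0, 0, 0, 0, 1]
    - [0, 0, 0, 0, 0, 0, 1]

```text
clock: 2.77
position: [0.5033, -0.1706, 0.2044]
tool_rot: [-179.9, -0.0, 91.3]
ft_force: [-0.1, 0.1, -0.7]
opening: 1.001
grasp_force: 0.0
```

Emit:
send_rows:
  moves:
    - [0, 0, 0, 0, 0, 30, 1]
    - [0, 0, 0, 0, 0, 30, 1]
    - [0, 0, 0, 0, 0, 30, 1]
    - [0, 0, 0, 0, 0, 30, 1]
    - [0, 0, 0, 0, 0, 30, 1]
    - [0, 0, 0, 0, 0, 25, 1]
    - [0, 0, 0, 0, 0, 17, 1]
    - [0, 0, 0, 0, 0, 0, 1]

```text
clock: 3.43
position: [0.5014, -0.1676, 0.0104]
tool_rot: [-179.7, -0.1, 91.5]
ft_force: [-0.1, -0.4, -0.2]
opening: 1.001
grasp_force: 0.0
```

Emit:
send_rows:
  moves:
    - [0, 0, 0, 6, 0, 0, 1]
    - [0, 0, 0, 6, 0, 0, 1]
    - [0, 0, 0, 6, 0, 0, 1]
    - [0, 0, 0, 6, 0, 0, 1]
    - [0, 0, 0, 6, 0, 0, 1]
    - [0, 0, 0, 6, 0, 0, 1]
    - [0, 0, 0, 6, 0, 0, 1]
    - [0, 0, 0, 6, 0, 0, 1]
    - [0, 0, 0, 6, 0, 0, 1]
    - [0, 0, 0, 6, 0, 0, 1]
    - [0, 0, 0, 6, 0, 0, 1]
    - [0, 0, 0, 6, 0, 0, 1]

```text
clock: 4.43
position: [0.5019, -0.097, 0.0136]
tool_rot: [180.0, 0.0, 91.4]
ft_force: [-0.1, -3.9, 3.5]
opening: 0.998
grasp_force: 2.2
```

Emit:
send_rows:
  moves:
    - [0, 0, 0, 7, 0, 0, 1]
    - [0, 0, 0, 7, 0, 0, 1]
    - [0, 0, 0, 7, 0, 0, 1]
    - [0, 0, 0, 7, 0, 0, 1]
    - [0, 0, 0, 7, 0, 0, 1]
    - [0, 0, 0, 7, 0, 0, 1]
    - [0, 0, 0, 6, 0, 0, 1]
    - [0, 0, 0, 5, 0, 0, 1]
    - [0, 0, 0, 3, 0, 0, 1]
    - [0, 0, 0, 2, 0, 0, 1]
    - [0, 0, 0, 1, 0, 0, 1]
    - [0, 0, 0, 0, 0, 0, 1]

```text
clock: 5.43
position: [0.5001, -0.0382, 0.0133]
tool_rot: [-180.0, -0.0, 91.4]
ft_force: [0.3, -0.3, 0.9]
opening: 0.998
grasp_force: 0.2
```

```bash
cat >> h.py <<'E'
def board(W,b,t=None,img=None):
    p=W.reshape(-1,3)*1000;p=p[(p[:,0]>b[0])&(p[:,0]<b[1])&(p[:,1]>b[2])&(p[:,1]<b[3])&(p[:,2]>18)&(p[:,2]<32)]
    r=cv2.minAreaRect(p[:,:2].astype(np.float32));print(len(p),np.round(r[0]),np.round(r[1]),round(r[2],1),np.round(cv2.boxPoints(r)).astype(int).tolist())
E
python3 - <<'E'
from h import *; from bench import *
s=read_state();print(s["position"],s["ft_force"])
d=get_image("top");np.savez("top1.npz",**d);cv2.imwrite("pics/t1.png",cv2.resize(d["img"][120:340,180:460],(800,600)))
board(cloud(d),(380,640,-80,125))
E
```

```text
[ 0.50008495 -0.03823239  0.0132973 ] [ 0.32727745 -0.27995777  0.91048416]
590 [558.  38.] [100. 258.] 54.9 [[423, 71], [635, -77], [692, 5], [481, 153]]
```

View pics/t1.png

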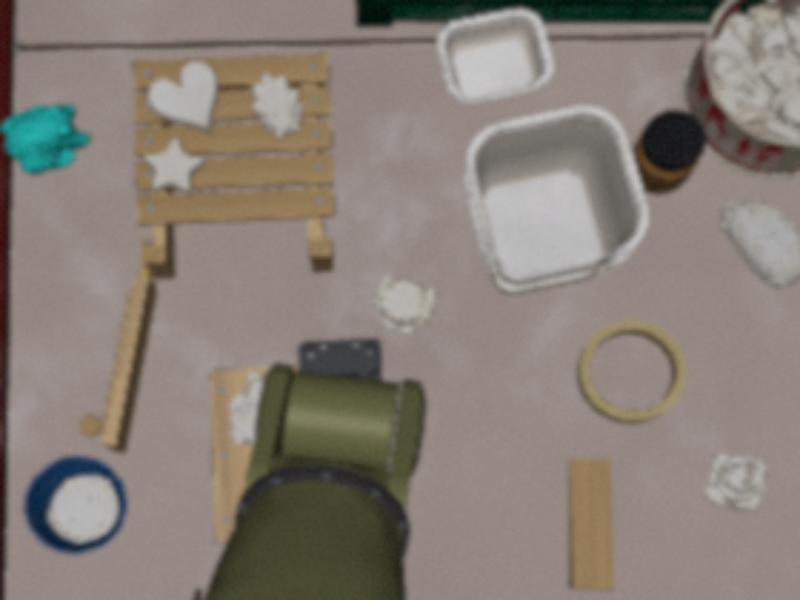

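The board is now aligned, with its left edge at crop (212,370)–(217,542). It has about 24 mm left to go.

Emit:
send_rows:
  moves:
    - [0, 0, 0, 3, 0, 0, 1]
    - [0, 0, 0, 5, 0, 0, 1]
    - [0, 0, 0, 5, 0, 0, 1]
    - [0, 0, 0, 5, 0, 0, 1]
    - [0, 0, 0, 3, 0, 0, 1]
    - [0, 0, 0, 2, 0, 0, 1]
    - [0, 0, 0, 1, 0, 0, 1]
    - [0, 0, 0, 0, 0, 0, 1]
    - [0, 0, 0, -10, 0, 0, 1]
    - [0, 0, 0, -20, 0, 0, 1]
    - [0, 0, 0, -25, 0, 0, 1]
    - [0, 0, 0, -25, 0, 0, 1]

```text
clock: 6.48
position: [0.5016, -0.0959, 0.0136]
tool_rot: [180.0, -0.0, 91.4]
ft_force: [0.9, -0.5, -0.2]
opening: 1.0
grasp_force: 0.0
```

Emit:
send_rows:
  moves:
    - [0, 0, 0, 0, 0, -30, 1]
    - [0, 0, 0, 0, 0, -40, 1]
    - [0, 0, 0, 0, 0, -40, 1]
    - [0, 0, 0, 0, 0, -40, 1]
    - [0, 0, 0, -20, -20, 0, 0]
    - [0, 0, 0, -20, -20, 0, 0]
    - [0, 0, 0, -20, -20, 0, 0]
    - [0, 0, 0, -20, -20, 0, 0]
    - [0, 0, 0, 0, 0, 0, 0]

```text
clock: 7.23
position: [0.4212, -0.1793, 0.1637]
tool_rot: [-180.0, 0.0, 91.2]
ft_force: [0.3, -0.2, 0.7]
opening: 0.682
grasp_force: 0.0
```

```bash
python3 - <<'E'
from h import *; from bench import *
s=read_state();print(s["position"],s["tool_rot"],s["qpos"],s["opening"])
d=get_image("top");np.savez("top1.npz",**d);cv2.imwrite("pics/t2.png",cv2.resize(d["img"][120:340,180:460],(800,600)))
board(cloud(d),(380,640,-40,125))
E
```

```text
[ 0.42115726 -0.17927518  0.16368743] [-1.79996409e+02  3.02129537e-02  9.12420232e+01] [-2.76277073e+01  7.78438516e+00  1.04446740e+02 -3.04582548e-02
  6.77574349e+01 -2.88582030e+01] 0.6821844287247207
1625 [506.  51.] [160. 108.] 1.5 [[425, 103], [427, -5], [588, -1], [585, 107]]
```

View pics/t2.png

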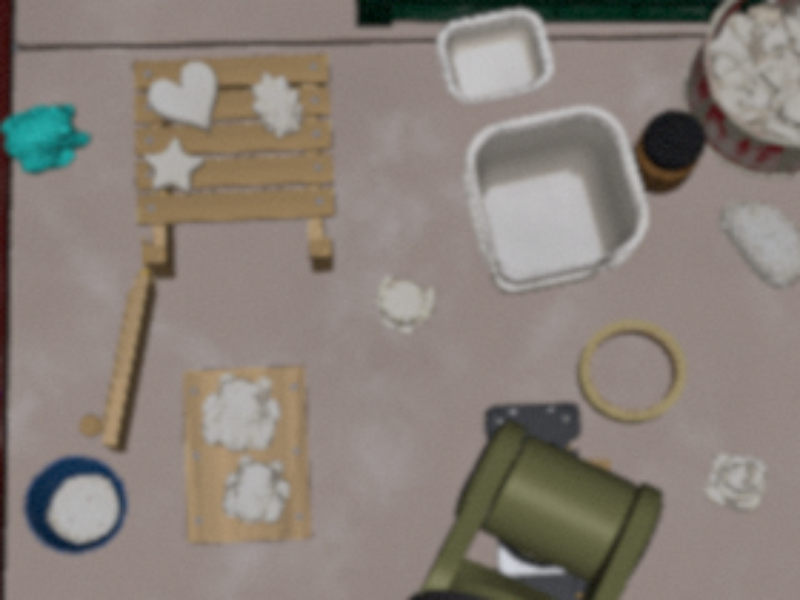

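The board is centred at (506,51) mm with yaw 1.5°, its rear edge is at x≈426 mm, and both frogs are standing. Next I turn the tool and go behind it.

Emit:
send_rows:
  moves:
    - [0, 0, -7, 0, 0, 0, 0.2]
    - [0, 0, -7, 0, 0, 0, 0.2]
    - [0, 0, -7, 0, 0, 0, 0.2]
    - [0, 0, -7, 0, 0, 0, 0.2]
    - [0, 0, -7, 0, 0, 0, 0.2]
    - [0, 0, -7, 0, 0, 0, 0.2]
    - [0, 0, -7, 0, 0, 0, 0.2]
    - [0, 0, -7, 0, 0, 0, 0.2]
    - [0, 0, -7, 0, 0, 0, 0.2]
    - [0, 0, -7, 0, 0, 0, 0.2]
    - [0, 0, -7, 0, 0, 0, 0.2]
    - [0, 0, -7, 0, 0, 0, 0.2]

```text
clock: 8.28
position: [0.4241, -0.1762, 0.1635]
tool_rot: [180.0, 0.0, 175.8]
ft_force: [-0.2, -0.2, -0.2]
opening: 0.6
grasp_force: 0.0
```

Emit:
send_rows:
  moves:
    - [0, 0, -6, 0, 0, 0, 0.2]
    - [0, 0, 0, 0, 30, 0, 0.2]
    - [0, 0, 0, 3, 33, 0, 0.2]
    - [0, 0, 0, 3, 33, 0, 0.2]
    - [0, 0, 0, 3, 33, 0, 0.2]
    - [0, 0, 0, 3, 33, 0, 0.2]
    - [0, 0, 0, 3, 33, 0, 0.2]
    - [0, 0, 0, 0, 30, 0, 0.2]
    - [0, 0, 0, 0, 0, 0, 0.2]
    - [0, 0, 0, 0, 0, 0, 0.2]

```text
clock: 9.12
position: [0.4033, 0.0494, 0.1636]
tool_rot: [180.0, 0.0, -178.4]
ft_force: [-0.1, -0.0, 0.3]
opening: 0.595
grasp_force: 0.0
```

Emit:
send_rows:
  moves:
    - [0, 0, 0, 3, 0, 30, 0.2]
    - [0, 0, 0, 0, 0, 30, 0.2]
    - [0, 0, 0, 0, 0, 30, 0.2]
    - [0, 0, 0, 0, 0, 30, 0.2]
    - [0, 0, 0, 0, 0, 20, 0.2]
    - [0, 0, 0, 0, 0, 10, 0.2]
    - [0, 0, 0, 0, 0, 0, 0.2]

```text
clock: 9.7
position: [0.3992, 0.0471, 0.0115]
tool_rot: [-180.0, -0.2, -178.7]
ft_force: [-0.4, 0.3, 1.5]
opening: 0.597
grasp_force: 0.0
```

Emit:
send_rows:
  moves:
    - [0, 0, 0, -4, 0, 0, 0.2]
    - [0, 0, 0, -4, 0, 0, 0.2]
    - [0, 0, 0, -4, 0, 0, 0.2]
    - [0, 0, 0, -4, 0, 0, 0.2]
    - [0, 0, 0, -5, -0.1, 0, 0.2]
    - [0, 0, 0, -6, -0.1, 0, 0.2]
    - [0, 0, 0, -7, -0.1, 0, 0.2]
    - [0, 0, 0, -7, -0.1, 0, 0.2]
    - [0, 0, 0, -7, -0.1, 0, 0.2]
    - [0, 0, 0, -7, -0.1, 0, 0.2]
    - [0, 0, 0, -7, -0.1, 0, 0.2]
    - [0, 0, 0, -7, -0.1, 0, 0.2]

```text
clock: 10.7
position: [0.4698, 0.049, 0.0134]
tool_rot: [-180.0, -0.0, -178.6]
ft_force: [-4.6, -0.4, 3.8]
opening: 0.597
grasp_force: 2.3
```

Emit:
send_rows:
  moves:
    - [0, 0, 0, -7, -0.1, 0, 0.2]
    - [0, 0, 0, -7, -0.1, 0, 0.2]
    - [0, 0, 0, -7, -0.1, 0, 0.2]
    - [0, 0, 0, -6, -0.1, 0, 0.2]
    - [0, 0, 0, -4, -0.1, 0, 0.2]
    - [0, 0, 0, -2, 0, 0, 0.2]
    - [0, 0, 0, 0, 0, 0, 0.2]

```text
clock: 11.28
position: [0.5026, 0.0492, 0.0134]
tool_rot: [-180.0, 0.0, -178.6]
ft_force: [-0.3, 0.4, 0.2]
opening: 0.604
grasp_force: 0.0
```

```bash
python3 - <<'E'
from h import *; from bench import *
s=read_state();print(s["position"],s["tool_rot"],s["ft_force"])
d=get_image("top");e=get_image("scene");cv2.imwrite("pics/t3.png",np.hstack([cv2.resize(d["img"][190:330,190:370],(450,350)),cv2.resize(e["img"][180:320,200:340],(350,350))]))
E
```

```text
[0.50263074 0.04924285 0.01339788] [-1.79998337e+02  4.07115859e-02 -1.78605341e+02] [-0.25711914  0.41696418  0.22481536]
```

View pics/t3.png

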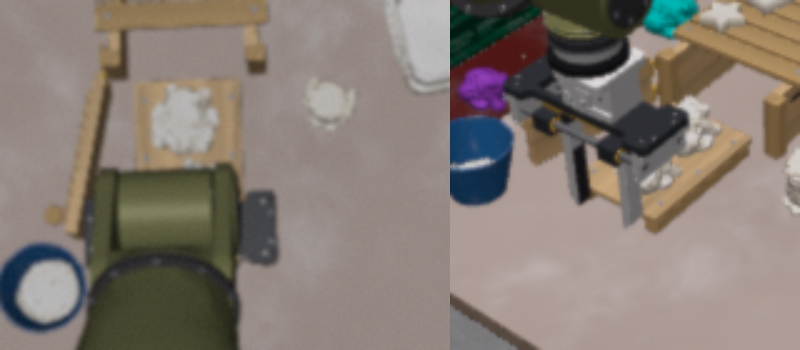

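The board's front edge is at pic (137,81)–(242,79). The post front ends are at (121,68) and (248,66).

```bash
python3 - <<'E'
from h import *
t=np.load("top0.npz")
c=lambda l:np.array(l)/2.5+190
print(np.round(onplane(t,c([(137,81),(242,79)]),.026)*1000), np.round(onplane(t,c([(121,66),(249,66)]),.074)*1000))
E
```

```text
[[670. 104.  26.]
 [670.  -3.  26.]] [[675. 115.  74.]
 [673. -12.  74.]]
```

Well centred, so I push it in.

Emit:
send_rows:
  moves:
    - [0, 0, 0, -3, 0, 0, 0.2]
    - [0, 0, 0, -5, 0, 0, 0.2]
    - [0, 0, 0, -6, 0, 0, 0.2]
    - [0, 0, 0, -7, 0, 0, 0.2]
    - [0, 0, 0, -7, 0, 0, 0.2]
    - [0, 0, 0, -7, 0, 0, 0.2]
    - [0, 0, 0, -7, 0, 0, 0.2]
    - [0, 0, 0, -7, 0, 0, 0.2]
    - [0, 0, 0, -7, 0, 0, 0.2]
    - [0, 0, 0, -7, 0, 0, 0.2]
    - [0, 0, 0, -7, 0, 0, 0.2]
    - [0, 0, 0, -7, 0, 0, 0.2]

```text
clock: 12.38
position: [0.5798, 0.0512, 0.0135]
tool_rot: [-180.0, 0.0, -178.6]
ft_force: [-3.7, -0.7, 2.0]
opening: 0.604
grasp_force: 1.7
```

Emit:
send_rows:
  moves:
    - [0, 0, 0, -7, 0, 0, 0.2]
    - [0, 0, 0, -7, 0, 0, 0.2]
    - [0, 0, 0, -7, 0, 0, 0.2]
    - [0, 0, 0, -7, 0, 0, 0.2]
    - [0, 0, 0, -7, 0, 0, 0.2]
    - [0, 0, 0, -7, 0, 0, 0.2]
    - [0, 0, 0, -7, 0, 0, 0.2]
    - [0, 0, 0, -7, 0, 0, 0.2]

```text
clock: 13.05
position: [0.6357, 0.0525, 0.0135]
tool_rot: [-180.0, 0.0, -178.6]
ft_force: [-3.2, -0.0, 2.6]
opening: 0.6
grasp_force: 1.8
```

Emit:
send_rows:
  moves:
    - [0, 0, 0, -7, 0, 0, 0.2]
    - [0, 0, 0, -7, 0, 0, 0.2]
    - [0, 0, 0, -7, 0, 0, 0.2]
    - [0, 0, 0, -7, 0, 0, 0.2]
    - [0, 0, 0, -6, 0, 0, 0.2]
    - [0, 0, 0, -5, 0, 0, 0.2]
    - [0, 0, 0, -4, 0, 0, 0.2]
    - [0, 0, 0, -3, 0, 0, 0.2]
    - [0, 0, 0, 0, 0, 0, 0.2]
    - [0, 0, 0, 0, 0, 0, 0.2]

```text
clock: 13.88
position: [0.6813, 0.0536, 0.0133]
tool_rot: [-180.0, 0.0, -178.6]
ft_force: [0.1, -0.1, 0.1]
opening: 0.601
grasp_force: 0.0
```

The board's rear edge should be about 10 mm past the mouth plane. I back off, rise, and go to the outer side of the door.

Emit:
send_rows:
  moves:
    - [0, 0, 0, 10, 0, 0, 0.2]
    - [0, 0, 0, 25, 0, 0, 0.2]
    - [0, 0, 0, 25, 0, 0, 0.2]
    - [0, 0, 0, 0, 0, -30, -1]
    - [0, 0, 0, 0, 0, -40, -1]
    - [0, 0, 0, 0, 0, -40, -1]
    - [0, 0, 0, 0, 0, -27, -1]
    - [0, 0, 0, 14, 36, 0, -1]
    - [0, 0, 0, 14, 36, 0, -1]
    - [0, 0, 0, 14, 36, 0, -1]
    - [0, 0, 0, 14, 36, 0, -1]
    - [0, 0, 0, 0, 0, 0, -1]

```text
clock: 14.88
position: [0.5592, 0.2, 0.1507]
tool_rot: [179.9, 0.0, -178.3]
ft_force: [-0.2, 0.7, -0.0]
opening: 0.017
grasp_force: 0.0
```

```bash
python3 - <<'E'
from h import *; from bench import *
s=read_state();print(s["position"],s["tool_rot"],s["opening"])
d=get_image("top");e=get_image("scene");cv2.imwrite("pics/t4.png",np.hstack([cv2.resize(d["img"][130:310,190:370],(400,400)),cv2.resize(e["img"][160:300,230:370],(400,400))]))
H=np.array([667,135.]);ps=[]
for th in np.r_[np.linspace(1.74,0,23),-.01]:
    a=np.radians(-88.6)-th;dd=np.array([np.cos(a),np.sin(a)]);n=np.array([dd[1],-dd[0]])
    ps.append(H+110*dd+n*(6+8*abs(n[0])+12.5*abs(n[1])))
ps=np.array(ps);y=np.radians(181.4);D=np.diff(ps,axis=0)
print(np.round(ps[[0,-1]]));print(np.round(D@np.array([[np.cos(y),np.sin(y)],[np.sin(y),-np.cos(y)]]).T,1).tolist())
E
```

```text
[0.55923588 0.1999511  0.15073567] [ 1.79933745e+02  2.81854855e-02 -1.78337877e+02] 0.01672533230416913
[[561. 170.]
 [656.  25.]]
[[2.7, -8.9], [1.9, -9.0], [1.3, -8.2], [0.6, -8.3], [0.0, -8.4], [-0.7, -8.5], [-1.3, -8.5], [-2.0, -8.5], [-2.7, -8.4], [-3.4, -8.2], [-4.1, -8.0], [-4.8, -7.7], [-5.5, -7.3], [-6.1, -6.9], [-6.8, -6.4], [-7.3, -5.9], [-7.9, -5.3], [-8.3, -4.6], [-8.8, -3.9], [-9.1, -3.1], [-9.4, -2.3], [-9.0, -1.5], [-1.0, -0.1]]
```

View pics/t4.png

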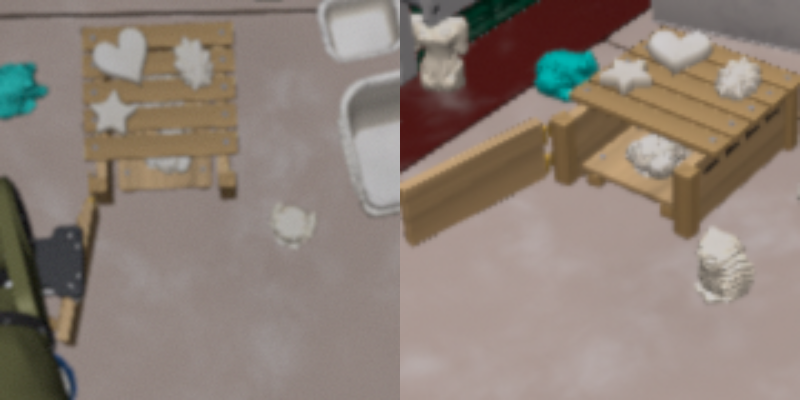

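The board is inside with its rear edge at left pic (120–210,189). The small frog is visible on it and the door is still open. I check the rear edge's x.

```bash
python3 - <<'E'
from h import *
t=np.load("top0.npz")
c=lambda l:np.array(l)/2.2222+[190,130]
print(np.round(onplane(t,c([(121,189),(210,189)]),.026)*1000), np.round(onplane(t,c([(100,203),(228,197)]),.074)*1000))
E
```

```text
[[690. 105.  26.]
 [688.   2.  26.]] [[663. 123.  74.]
 [667. -20.  74.]]
```

Emit:
send_rows:
  moves:
    - [0, 0, 0, 0, 0, 30, -1]
    - [0, 0, 0, 0, 0, 30, -1]
    - [0, 0, 0, 0, 0, 30, -1]
    - [0, 0, 0, 0, 0, 25, -1]
    - [0, 0, 0, 0, 0, 0, -1]

```text
clock: 15.4
position: [0.5596, 0.1927, 0.0306]
tool_rot: [-179.9, -0.4, -178.7]
ft_force: [-0.5, -1.3, -0.8]
opening: 0.006
grasp_force: 0.0
```

Emit:
send_rows:
  moves:
    - [0, 0, 0, 0, -6, 0, -1]
    - [0, 0, 0, 0, -8, 0, -1]
    - [0, 0, 0, 0, -8, 0, -1]
    - [0, 0, 0, 2.7, -8.9, 0, -1]
    - [0, 0, 0, 1.9, -9, 0, -1]
    - [0, 0, 0, 1.3, -8.2, 0, -1]
    - [0, 0, 0, 0.6, -8.3, 0, -1]
    - [0, 0, 0, 0, -8.4, 0, -1]
    - [0, 0, 0, -0.7, -8.5, 0, -1]
    - [0, 0, 0, -1.3, -8.5, 0, -1]
    - [0, 0, 0, -2, -8.5, 0, -1]
    - [0, 0, 0, -2.7, -8.4, 0, -1]

```text
clock: 16.4
position: [0.5644, 0.0952, 0.0354]
tool_rot: [-180.0, -0.0, -178.6]
ft_force: [1.0, 0.4, -0.3]
opening: 0.001
grasp_force: 0.2
```

Emit:
send_rows:
  moves:
    - [0, 0, 0, -3.4, -8.2, 0, -1]
    - [0, 0, 0, -4.1, -8, 0, -1]
    - [0, 0, 0, -4.8, -7.7, 0, -1]
    - [0, 0, 0, -5.5, -7.3, 0, -1]
    - [0, 0, 0, -6.1, -6.9, 0, -1]
    - [0, 0, 0, -6.8, -6.4, 0, -1]
    - [0, 0, 0, -7.3, -5.9, 0, -1]
    - [0, 0, 0, -7.9, -5.3, 0, -1]
    - [0, 0, 0, -8.3, -4.6, 0, -1]
    - [0, 0, 0, -8.8, -3.9, 0, -1]
    - [0, 0, 0, -6, -2, 0, -1]
    - [0, 0, 0, -4, -1, 0, -1]

```text
clock: 17.4
position: [0.6395, 0.0304, 0.0353]
tool_rot: [-180.0, -0.0, -178.6]
ft_force: [-0.4, -0.1, -0.8]
opening: 0.007
grasp_force: 0.1
```

Emit:
send_rows:
  moves:
    - [0, 0, 0, -4, -1, 0, -1]
    - [0, 0, 0, -4, -1, 0, -1]
    - [0, 0, 0, -4, -1, 0, -1]
    - [0, 0, 0, -3, -1, 0, -1]
    - [0, 0, 0, -2, 0, 0, -1]
    - [0, 0, 0, 0, 0, 0, -1]

```text
clock: 17.9
position: [0.6552, 0.027, 0.0354]
tool_rot: [-180.0, -0.2, -178.6]
ft_force: [-8.0, -2.0, 4.2]
opening: 0.007
grasp_force: 3.8
```

The door is shut: 8 N at x = 0.655. I hold briefly, retreat, and go to the wedge.

Emit:
send_rows:
  moves:
    - [0, 0, 0, 0, 0, 0, -1]
    - [0, 0, 0, 0, 0, 0, -1]
    - [0, 0, 0, 10, 0, 0, -1]
    - [0, 0, 0, 30, 0, 0, -1]
    - [0, 0, 0, 0, 0, -35, 0.3]
    - [0, 0, 5.4, 0, 0, -40, 0.3]
    - [0, 0, 0, 0, 0, -40, 0.3]
    - [0, 0, 0, 17.6, -26.3, 0, 0.3]
    - [0, 0, 0, 17.6, -26.3, 0, 0.3]
    - [0, 0, 0, 17.6, -26.3, 0, 0.3]
    - [0, 0, 0, 17.6, -26.3, 0, 0.3]
    - [0, 0, 0, 17.6, -26.3, 0, 0.3]

```text
clock: 18.9
position: [0.5179, -0.0998, 0.1507]
tool_rot: [-180.0, 0.0, 176.0]
ft_force: [0.4, -0.2, 0.3]
opening: 0.534
grasp_force: 0.0
```

Emit:
send_rows:
  moves:
    - [0, 0, 0, 17.6, -26.3, 0, 0.3]
    - [0, 0, 0, 17.6, -26.3, 0, 0.3]
    - [0, 0, 0, 17.6, -26.3, 0, 0.3]
    - [0, 0, 0, 17.6, -26.3, 0, 0.3]
    - [0, 0, 0, 17.6, -26.3, 0, 0.3]
    - [0, 0, 0, 17.6, -26.3, 0, 0.3]
    - [0, 0, 0, 0, 0, 0, 0.3]
    - [0, 0, 0, 0, 0, 0, 0.3]

```text
clock: 19.57
position: [0.402, -0.2498, 0.1507]
tool_rot: [-180.0, 0.0, 175.9]
ft_force: [-0.1, 0.2, -0.2]
opening: 0.652
grasp_force: 0.0
```

```bash
python3 - <<'E'
from h import *; from bench import *
s=read_state();print(s["position"],s["tool_rot"],s["opening"])
d=get_image("top");cv2.imwrite("pics/t5.png",cv2.resize(d["img"][120:340,180:460],(800,600)))
p=cloud(d).reshape(-1,3)*1000
q=p[(p[:,0]>500)&(p[:,0]<720)&(p[:,1]>-60)&(p[:,1]<142)&(p[:,2]>76)&(p[:,2]<84)&(p[:,0]<680)]
l=cv2.fitLine(q[:,:2].astype(np.float32),cv2.DIST_HUBER,0,.01,.01).ravel();print(len(q),l,np.percentile(q,[5,50,95],axis=0))
E
```

```text
[ 0.40204854 -0.24982844  0.15072381] [-1.79987557e+02  2.70107639e-02  1.75853111e+02] 0.6516756360989727
258 [ 2.1497814e-02 -9.9976891e-01  6.6844739e+02  5.4457687e+01] [[661.51848926 -15.8421393   76.63758571]
 [668.39724792  55.68411128  79.88457955]
 [674.87241581 124.77910437  83.40157207]]
```

View pics/t5.png

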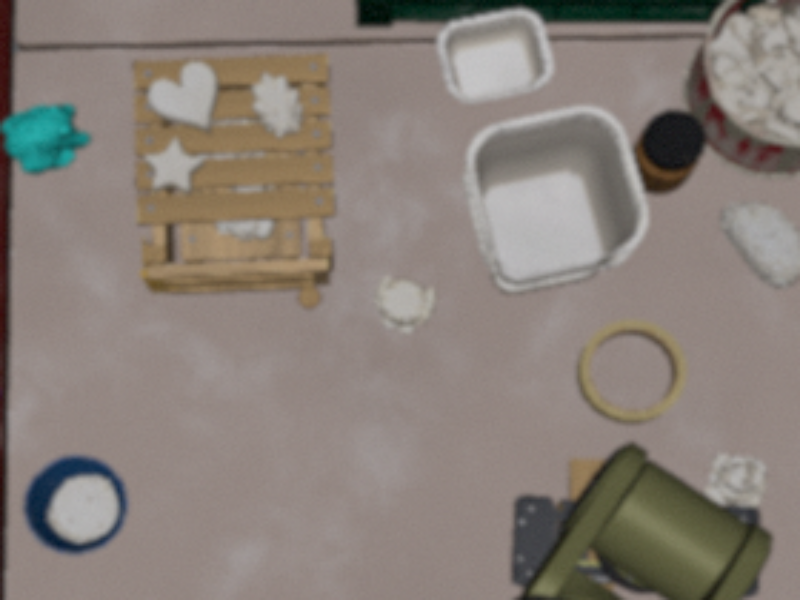

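The door is shut: its line lies at x≈668 mm with yaw 1.2°, and the knob is at crop (310,295). The fingers are over the wedge, so I lower and grip.

Emit:
send_rows:
  moves:
    - [0, 0, 0, 0, 0, 35, 0.3]
    - [0, 0, 0, 0, 0, 35, 0.3]
    - [0, 0, 0, 0, 0, 35, 0.3]
    - [0, 0, 0, 0, 0, 25, 0.3]
    - [0, 0, 0, 0, 0, 10, 0.3]
    - [0, 0, 0, 0, 0, 4, 0.3]
    - [0, 0, 0, 0, 0, 0, -1]
    - [0, 0, 0, 0, 0, 0, -1]
    - [0, 0, 0, 0, 0, 0, -1]
    - [0, 0, 0, 0, 0, 0, -1]
    - [0, 0, 0, 0, 0, 0, -1]
    - [0, 0, 0, 0, 0, 0, -1]
  force: 50

```text
clock: 20.62
position: [0.4032, -0.2493, 0.0076]
tool_rot: [-179.9, 0.1, 176.0]
ft_force: [-0.5, 1.5, 8.6]
opening: 0.379
grasp_force: 50.0
```

Emit:
send_rows:
  moves:
    - [0, 0, 0, 0, 0, -15, -1]
    - [0, 0, 0, 0, 0, -25, -1]
    - [0, 0, -5.4, 0, 0, 0, -1]
    - [0, 0, 0, -3.4, 20, 0, -1]
    - [0, 0, 0, -3.4, 30, 0, -1]
    - [0, 0, 0, -3.4, 31, 0, -1]
    - [0, 0, 0, -3.4, 31, 0, -1]
    - [0, 0, 0, -3.4, 31, 0, -1]
    - [0, 0, 0, -3.4, 31, 0, -1]
    - [0, 0, 0, -3.4, 31, 0, -1]
    - [0, 0, 0, -3.4, 31, 0, -1]
    - [0, 0, 0, -3.4, 31, 0, -1]

```text
clock: 21.62
position: [0.4266, 0.0202, 0.047]
tool_rot: [-180.0, 0.0, -178.6]
ft_force: [0.2, -0.6, -0.4]
opening: 0.379
grasp_force: 50.0
```

Emit:
send_rows:
  moves:
    - [0, 0, 0, -3.4, 31, 0, -1]
    - [0, 0, 0, -20, 0, 0, -1]
    - [0, 0, 0, -30, 0, 0, -1]
    - [0, 0, 0, -20, 0, 0, -1]
    - [0, 0, 0, -10, 0, 0, -1]
    - [0, 0, 0, 0, 0, 0, -1]
    - [0, 0, 0, 0, 0, 0, -1]

```text
clock: 22.2
position: [0.5089, 0.0517, 0.0464]
tool_rot: [-180.0, -0.0, -178.6]
ft_force: [1.0, -0.6, -0.5]
opening: 0.379
grasp_force: 50.0
```

```bash
python3 - <<'E'
from h import *; from bench import *
s=read_state();print(s["position"],s["tool_rot"],s["opening"],s["ft_force"])
d=get_image("top");e=get_image("scene");np.savez("sc.npz",**e);cv2.imwrite("pics/t6.png",np.hstack([cv2.resize(d["img"][190:330,190:350],(400,350)),cv2.resize(e["img"][180:320,220:380],(400,350))]))
E
```

```text
[0.50887971 0.0516994  0.0463819 ] [-1.79998116e+02 -2.69964476e-02 -1.78604854e+02] 0.37909544889946994 [ 0.98128549 -0.56518975 -0.53682604]
```

View pics/t6.png

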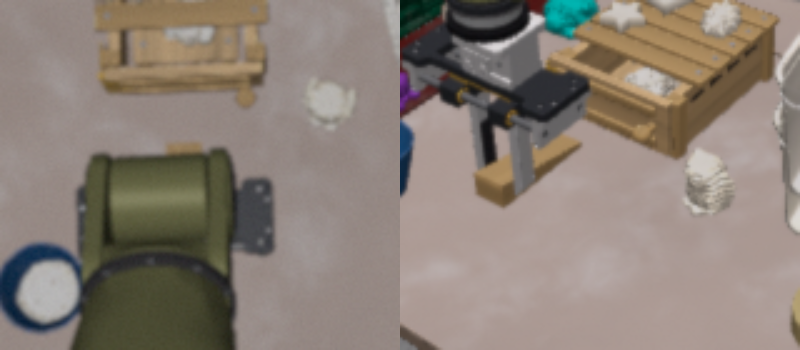

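The wedge is held level with its tip on the mouth's middle line. I lower it and slide it in.

Emit:
send_rows:
  moves:
    - [0, 0, 0, 0, -2, 20, -1]
    - [0, 0, 0, 0, 0, 14, -1]
    - [0, 0, 0, 0, 0, 4, -1]
    - [0, 0, 0, 0, 0, 1, -1]
    - [0, 0, 0, -10, 0, 0, -1]
    - [0, 0, 0, -15, 0, 0, -1]
    - [0, 0, 0, -15, 0, 0, -1]
    - [0, 0, 0, -15, 0, 0, -1]
    - [0, 0, 0, -10, 0, 0, -1]
    - [0, 0, 0, -10, 0, 0, -1]
    - [0, 0, 0, -8, 0, 0, -1]
    - [0, 0, 0, -5, 0, 0, -1]

```text
clock: 23.3
position: [0.5978, 0.0519, 0.0079]
tool_rot: [180.0, 0.0, -178.6]
ft_force: [0.1, 0.2, -0.6]
opening: 0.38
grasp_force: 50.0
```

Emit:
send_rows:
  moves:
    - [0, 0, 0, -4, 0, 0, -1]
    - [0, 0, 0, -4, 0, 0, -1]
    - [0, 0, 0, -3, 0, 0, -1]
    - [0, 0, 0, 0, 0, 0, -1]

```text
clock: 23.63
position: [0.6087, 0.0522, 0.0076]
tool_rot: [180.0, 0.0, -178.6]
ft_force: [1.2, -0.0, 1.6]
opening: 0.375
grasp_force: 50.0
```

Emit:
send_rows:
  moves:
    - [0, 0, 0, -2, 0, 0, -1]
    - [0, 0, 0, -2, 0, 0, -1]
    - [0, 0, 0, -1.5, 0, 0, -1]
    - [0, 0, 0, 0, 0, 0, -1]

```text
clock: 23.97
position: [0.6141, 0.0523, 0.0076]
tool_rot: [-180.0, 0.0, -178.6]
ft_force: [-0.5, 0.2, 2.3]
opening: 0.378
grasp_force: 50.0
```

Emit:
send_rows:
  moves:
    - [0, 0, 0, -1.5, 0, 0, -1]
    - [0, 0, 0, -1.5, 0, 0, -1]
    - [0, 0, 0, 0, 0, 0, -1]

```text
clock: 24.22
position: [0.6168, 0.0524, 0.0076]
tool_rot: [180.0, -0.0, -178.6]
ft_force: [-3.2, -0.7, 4.8]
opening: 0.377
grasp_force: 50.0
```

Contact is starting, so I press on gently.

Emit:
send_rows:
  moves:
    - [0, 0, 0, -1, 0, 0, -1]
    - [0, 0, 0, -1, 0, 0, -1]
    - [0, 0, 0, 0, 0, 0, -1]

```text
clock: 24.47
position: [0.6176, 0.0525, 0.0075]
tool_rot: [180.0, -0.2, -178.6]
ft_force: [-13.4, -1.1, 11.9]
opening: 0.38
grasp_force: 50.0
```

Emit:
send_rows:
  moves:
    - [0, 0, 0, -1, 0, 0, -1]
    - [0, 0, 0, 0, 0, 0, -1]

```text
clock: 24.63
position: [0.6179, 0.0525, 0.0075]
tool_rot: [180.0, -0.3, -178.6]
ft_force: [-19.5, -1.1, 16.8]
opening: 0.381
grasp_force: 50.0
```

It has jammed at 20 N. I release, then press on the butt with closed fingers to seat it flat.

Emit:
send_rows:
  moves:
    - [0, 0, 0, 0, 0, 0, 0.2]
    - [0, 0, 0, 0, 0, 0, 0.2]
    - [0, 0, 0, 0, 0, 0, 0.2]
    - [0, 0, 0, 0, 0, 0, 0.2]
    - [0, 0, 0, 3, 0, -20, 0.2]
    - [0, 0, 0, 0, 0, -35, 0.2]
    - [0, 0, 0, 25, 0, 0, -1]
    - [0, 0, 0, 30, 0, 0, -1]
    - [0, 0, 0, 5, 0, 0, -1]
    - [0, 0, 0, 0, 0, 25, -1]
    - [0, 0, 0, 0, 0, 25, -1]
    - [0, 0, 0, 0, 0, 0, -1]

```text
clock: 25.63
position: [0.5548, 0.0508, 0.0087]
tool_rot: [-180.0, -0.3, -178.6]
ft_force: [-1.1, -0.4, -1.6]
opening: 0.209
grasp_force: 0.0
```

```bash
python3 - <<'E'
from h import *; from bench import *
s=read_state();print(s["position"],s["ft_force"],s["opening"])
d=get_image("top");e=get_image("scene")
cv2.imwrite("pics/t7.png",np.hstack([cv2.resize(d["img"][190:330,190:350],(400,350)),cv2.resize(e["img"][180:300,240:377],(400,350),interpolation=cv2.INTER_CUBIC)]))
E
```

```text
[0.55483264 0.050826   0.00869475] [-1.06541109 -0.43908457 -1.64517345] 0.2091338243631927
```

View pics/t7.png

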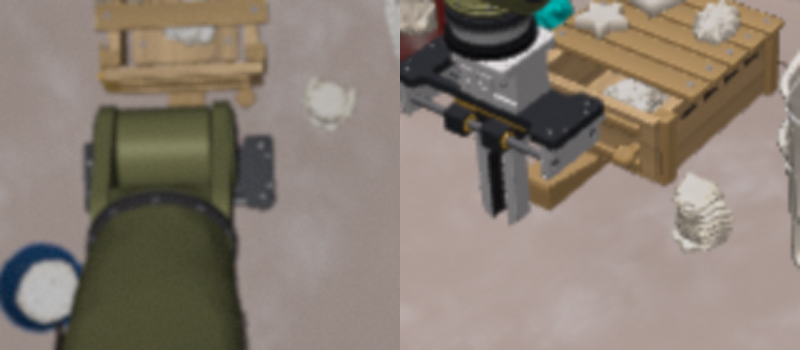

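The wedge is under the shut door, with its butt just ahead of the closing fingers. I approach and push it.

Emit:
send_rows:
  moves:
    - [0, 0, 0, -8, 0, 0, -1]
    - [0, 0, 0, -8, 0, 0, -1]
    - [0, 0, 0, -6, 0, 0, -1]
    - [0, 0, 0, -3, 0, 0, -1]
    - [0, 0, 0, -2, 0, 0, -1]
    - [0, 0, 0, 0, 0, 0, -1]

```text
clock: 26.23
position: [0.5826, 0.0516, 0.0128]
tool_rot: [-180.0, -0.3, -178.6]
ft_force: [-14.4, -1.5, 12.0]
opening: 0.002
grasp_force: 7.4
```

Emit:
send_rows:
  moves:
    - [0, 0, 0, -2, 0, 0, -1]
    - [0, 0, 0, -1, 0, 0, -1]
    - [0, 0, 0, 0, 0, 0, -1]

```text
clock: 26.48
position: [0.5835, 0.0516, 0.0128]
tool_rot: [-180.0, -0.5, -178.6]
ft_force: [-31.4, -2.1, 24.6]
opening: 0.002
grasp_force: 16.1
```

Emit:
send_rows:
  moves:
    - [0, 0, 0, 4, 0, 0, -1]
    - [0, 0, 0, 10, 0, 0, -1]
    - [0, 0, 0, 30, 0, 0, -1]
    - [0, 0, 0, 35, 0, 0, -1]
    - [0, 0, 0, 0, 0, -30, -1]
    - [0, 0, 0, 0, 0, -40, -1]
    - [0, 0, 0, 40, 0, -30, -1]
    - [0, 0, 0, 40, 0, -20, -1]
    - [0, 0, 0, 30, 0, 0, -1]
    - [0, 0, 0, 0, 0, 0, -1]

```text
clock: 27.32
position: [0.4042, 0.0473, 0.1272]
tool_rot: [-180.0, 0.1, -178.6]
ft_force: [-0.6, 0.1, 0.1]
opening: 0.006
grasp_force: 0.0
```

```bash
python3 - <<'E'
from h import *; from bench import *
s=read_state();print(s["position"],s["ft_force"],s["clock"])
d=get_image("top");e=get_image("scene")
p=cloud(d).reshape(-1,3)*1000
q=p[(p[:,0]>575)&(p[:,0]<655)&(p[:,1]>20)&(p[:,1]<90)&(p[:,2]>7)&(p[:,2]<40)]
print("wedge",len(q),np.percentile(q,[3,50,97],axis=0).round(),np.linalg.lstsq(np.c_[q[:,0],np.ones(len(q))],q[:,2],rcond=None)[0],np.degrees(.19))
q=p[(p[:,0]>655)&(p[:,0]<680)&(p[:,1]>-20)&(p[:,1]<130)&(p[:,2]>76)&(p[:,2]<84)]
print("door",cv2.fitLine(q[:,:2].astype(np.float32),cv2.DIST_HUBER,0,.01,.01).ravel())
cv2.imwrite("pics/t8.png",np.hstack([cv2.resize(d["img"][190:330,190:350],(400,350)),cv2.resize(e["img"][180:300,240:377],(400,350),interpolation=cv2.INTER_CUBIC)]))
E
```

```text
[0.40418226 0.04731368 0.12721906] [-0.60045022  0.10074074  0.09247388] 27.3167
wedge 373 [[592.  35.   8.]
 [621.  53.  22.]
 [653.  71.  30.]] [-0.09352945 79.35134002] 10.886198107485642
door [ 2.4662215e-02 -9.9969584e-01  6.6874072e+02  5.4106857e+01]
```

View pics/t8.png

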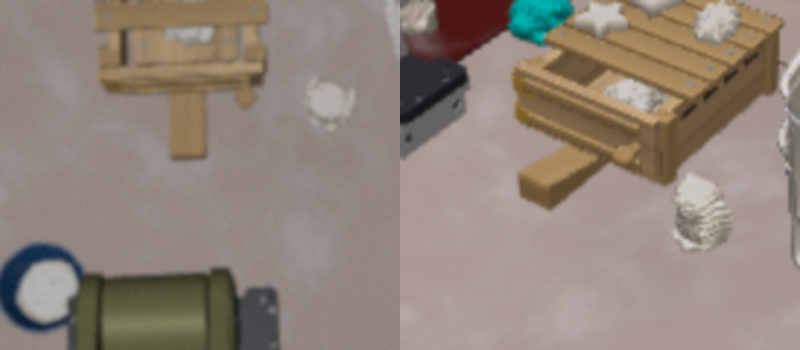

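The wedge sits straight under the shut door, butt at left pic (188,157). I check that it lies flat using only interior points.

```bash
python3 - <<'E'
from h import *; from bench import *
for n in("top","scene"):
    p=np.concatenate([cloud(get_image(n)).reshape(-1,3) for _ in range(4)])*1000
    q=p[(p[:,1]>42)&(p[:,1]<62)&(p[:,2]>3)&(p[:,2]<45)]
    print(n,[(x,round(float(np.median(q[(q[:,0]>x)&(q[:,0]<x+8),2])),1),int(((q[:,0]>x)&(q[:,0]<x+8)).sum())) for x in range(592,656,8)])
E
```

```text
top [(592, 26.2, 128), (600, 26.5, 96), (608, 24.7, 95), (616, 23.2, 94), (624, 21.6, 97), (632, 20.0, 91), (640, 18.4, 95), (648, 17.4, 99)]
scene [(592, 19.5, 142), (600, 25.4, 48), (608, 23.3, 46), (616, 22.2, 47), (624, 20.3, 41), (632, 18.6, 42), (640, 16.9, 46), (648, 15.7, 55)]
```

The slope is about 0.2, against 0.19 for a wedge lying flat, and the heights match it. I hand in.

```bash
python3 -c "
from bench import *
print(close_job())"
```

```text
the job is handed in; nothing more can be done
None
```

I handed the job in at about 28 s on the clock: the board's rear edge is about 11 mm inside the mouth, and the door is shut with the wedge jammed flat under it. I pressed the wedge in with about 31 N, but how hard it holds the door by itself could not be measured. Of the frogs, the last pictures show only the small one standing, because the roof hides the big one. No bystander looked moved, and no verdict came back.

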